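# Release the eccentric cam and push the dish slide home

### The job

On the bench stage, the slide that carries the petri dish is blocked by an eccentric cam. Push the cam's upright post round with the fingertips, either way, until the cam's low point squarely faces the slide, and only then push the slide forward by its upright end plate until it is fully home, leaving the cam at its low point. Grasp nothing, keep the robot off the dish, which rides along in its seat, and leave the weight, the stopper and the marker where they stand.

Things in the scene. Friction and masses are not known exactly. Their poses are not given: they have to be found in the camera images.
- stage: Fixed grey-painted base plate, 310 x 140 x 10 mm, screwed to the worktop, with two guide rails. Its frame: +x is the slide's forward direction (towards the cam), y across, z up; the origin lies on the worktop on the centre line, and the plate runs from x = -140 to +170 mm. The stage lies roughly across the robot's view with forward to the robot's left; place and yaw vary.
- slide (a joint): Travel of the bare aluminium follower slide along the stage's +x, 0 to 0.060 m. It starts at 0 (pulled back); 0.060 is its end stop, fully home. The stop is reached only when the cam is within about 0.4 rad of its low point; with the high point facing it the slide stops about 27 mm short. Blocked, it stops hard: do not force it. Sliding friction of about 2.5 N, it stays where it is left.
- cam (a joint): Angle of the dark steel eccentric cam about its upright pivot, counter-clockwise from above positive, range -3.6 to 3.6 rad. At 0 the high point (44 mm from the pivot) faces the slide; at +pi and at -pi alike the low point (16 mm from the pivot) faces it squarely. Starts between -1.7 and 1.7. Friction about 0.28 N m (6 N at the post); it stays where it is left.
- cam_pivot (a point): The cam's pivot axis, on the stage's centre line at x = +105 mm in the stage frame, 30 mm above the worktop (top of the cam disc). The disc is 60 mm across and 17 mm thick, its centre 14 mm off the pivot; the nut on the pivot reaches 45 mm above the worktop.
- cam_post (a point): Middle of the black upright post used to turn the cam: 14 mm across, standing free from 40 to 79 mm above the worktop (this point at 58 mm), 50 mm from the pivot, on the end of a flat bright steel lever (its top 36 mm above the worktop) over the cam's high side. It lies in the stage frame at angle pi + cam about the pivot, so at cam = 0 it is on the slide's side and at the low position on the far side.
- cam_low (a point): Low point of the cam: the place on the top edge of the disc nearest to the pivot (16 mm from it), opposite the post.
- push_plate (a point): Middle of the rear face (towards the stage's -x) of the slide's upright end plate, the face to push on: 70 mm wide, 8 mm thick, from 21 to 75 mm above the worktop; this point is at 60 mm. Moves with the slide; at the start it is at x = -128 mm in the stage frame, at home -68 mm.
- seat (a point): Centre of the dish seat on top of the slide, 24.5 mm above the worktop, 60 mm ahead of the rear face of the end plate. Four 8 mm pins, 9 mm high, keep the dish in place with 2 mm play. The slide plate is 120 x 110 mm; a flat-ended tongue (the follower) reaches 96 mm ahead of this point.
- dish: Loose petri dish with lid, 91 mm across, 16 mm high, sitting in the slide's seat; origin at the centre of its underside, its top 40 mm above the worktop. Not to be touched by the robot.
- weight: Loose calibration weight, 23 mm across, 44 mm high, standing beside the stage; origin at the centre of its underside. A bystander.
- stopper: Loose tapered rubber stopper, 29 mm across, 26 mm high, standing beside the stage; origin at the centre of its underside. A bystander.
- marker: Loose blue marker pen lying beside the stage, 140 mm long along its own y, 13 mm thick; origin at the centre of its underside. A bystander.

How it is judged:
By the outcome, as a careful person would: the job done as asked, in the order asked, and still so for the second after the job is handed in, with the robot touching nothing.
It also fails if it takes over 51 s, if anything falls off the work surface, if the arm or the gripper's body presses on something with over 40 N, if the wrist force passes 120 N, or if a joint passes its speed limit or range.

### The arm

A 6-joint arm with a two-finger parallel gripper is mounted at the origin on a cart in front of the work surface, level with it; the furniture and walls round the work are solid. World frame = base frame: x ahead of the robot, y to its left, z up, the work surface at z = 0. Lengths are in m, angles in rad, forces in N, time in s.
With the tool pointing down it reaches from about 0.375 to 0.9 m from the base axis. Payload 3.1 kg.
Tool frame: the origin (TCP) lies midway between the tips of the shut fingers; the grasp point (between the pads) lies 19 mm behind it; x points along the fingers, y is the direction in which the jaws open and shut, and the axes are right-handed (so a half turn about x gives the same grasp; the last joint's range is limited). The gripper opens to 85 mm and grips with 20 to 120 N. Pads are 22 mm wide; open, the fingers measure 114 mm over their backs; the gripper's body (76 mm by 85 mm) begins 54 mm behind the grasp point. The pads swing forward as they close: fully open they stand 13 mm farther back than shut.
Start: joints at [-1.468, 0.527, 1.433, -0, 1.181, -0.178], TCP at [0.174, -0.6, 0.231] pointing down, gripper open.
Joint ranges: [-3.08, 3.08], [-0.75, 2.2], [0.22, 2.44], [-1.43, 4.57], [0, 2.65], [-2.85, 2.85]. Speed limits (rad/s): [2.79, 2.79, 3.14, 3.14, 3.14, 3.14].

### API

Orientations are given as a unit quaternion [x, y, z, w].
In Python, from station import manip gives the robot as it stands.
- The arm moves only by the tool carry_out, never from a script. Its argument "commands" is a list that holds one entry, the list of rows, each a list of 7 numbers: the shift along the tool's x, y, z in units of 25 mm (1.0 is 25 mm), then the turn, a rotation vector about the tool's x, y, z in units of 5 degrees (1.0 is 5 degrees), then the finger opening in mm, from 0 to 85.4. A call has exactly 5 rows; each row is the pose to reach, as a shift and turn from the pose commanded when the call began, along the tool's axes at that moment; what a row does not reach only later rows make up. A row lasts 1/10 s, in which the tool goes at most 50 mm and 8.59 degrees, less where a joint would pass 70% of its speed; a pose out of reach is approached as far as the arm can. A call with a gripper value outside its range is refused whole. The fingers move at their own pace and stop on an object; "force" is the grip in N (left out, the last holds). Time passes only in rows, so rows that repeat a pose let the fingers close, or fill a call up. It gives the time, the measured TCP pose, the force and the opening at its end, in the units of the state.
- manip.sense(): the state, without advancing time (a new reading comes with each control period).
- manip.snapshot(name): name is "scene" or "top" or "wrist"; returns a dict with "image" (384x512x3 uint8, red, green, blue), "fx", "fy", "cx", "cy" (pixels), "rvec" (rotation vector, rad) and "tvec" (3), from world to camera coordinates, as OpenCV has them. Camera axes: x right, y down, z forward; pixel columns grow to the right and rows downward; lengths in m; the calibration is good to about 2 mm. A picture is of the moment at which its call begins. There is no depth.
- manip.sign_off(): hands the job in, once; it reports no verdict.
The state is a dict: "t": time; "q": joint angles; "qd": joint speeds; "tau": joint torques, N m; "tcp_pos": TCP position; "tool_rot": TCP orientation; "force": force on the tool from outside, world axes, zero at the start; "ft_torque": the same for the moment, N m; "finger_gap": opening from 0.0 (shut) to 1.0 (fully open).
Only numpy, scipy, OpenCV 4.12 (cv2) and the standard library are available. Lean on these libraries where they do the work, as an engineer would, in place of code of your own. Each camera call takes 0.05 s, during which the arm holds its last target.

## Working session

There is one attempt and no reset: what is moved stays moved. The work goes in short steps, Python scripts to look and compute and a tool call to move; the robot and the scene stay as the last step left them, time stands still between calls to the robot, and variables do not carry over. Pictures are saved under pics/ and viewed, and the job is handed in when it is done.

Besides the shell and the picture viewer there is one more tool, called after ">>>" as name(argument=value, ...) on one line, values as JSON. carry_out: Moves the arm, as the interface text tells. Its arguments: {"type":"object","properties":{"commands":{"type":"array"},"force":{"type":"number"}},"required":["commands"]}

```bash
ls; mkdir -p pics; python3 - <<'E'
from station import manip
import cv2
s=manip.sense();print(s)
for n in("scene","top"):
    d=manip.snapshot(n);cv2.imwrite(f"pics/{n}0.png",cv2.cvtColor(d["image"],cv2.COLOR_RGB2BGR))
    print(n,{k:v for k,v in d.items() if k!="image"})
E
```

```text
pics
{'t': 0.0, 'q': array([-1.46749544e+00,  5.28471880e-01,  1.43389299e+00,  1.06168708e-05,
        1.18142878e+00, -1.78506906e-01]), 'qd': array([ 1.78206671e-04, -1.11578037e-03,  3.72515709e-05, -5.88462431e-04,
        1.95549113e-04,  1.13017882e-03]), 'tau': array([-4.73640557e-04, -4.42357671e+01, -1.78026956e+01, -3.02633362e-04,
        8.34494946e-03, -1.46095040e-06]), 'tcp_pos': array([ 0.1737595 , -0.59961163,  0.23033309]), 'tool_rot': array([ 0.70013147,  0.10008076, -0.70006602,  0.09852578]), 'force': array([-0.07091572,  1.14384221,  0.68359598]), 'ft_torque': array([-0.05005167, -0.02391954, -0.02357979]), 'finger_gap': 0.9995897176019601}
scene {'fx': 434.1350987902565, 'fy': 434.1350987902565, 'cx': 260.8167222110318, 'cy': 197.3567985500343, 'rvec': array([ 1.1230185 , -2.01532524,  1.28761694]), 'tvec': array([0.35033616, 0.2618367 , 0.45132354])}
top {'fx': 369.4158239339826, 'fy': 369.4158239339826, 'cx': 255.14702571241878, 'cy': 192.02065641498194, 'rvec': array([ 2.16081079, -2.05247334,  0.22743399]), 'tvec': array([-0.01259411,  0.60366446,  0.793316  ])}
```

View pics/scene0.png

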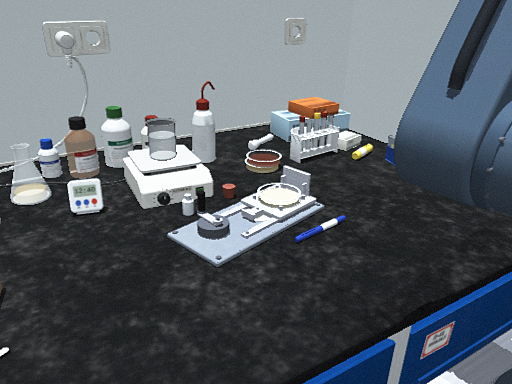

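View pics/top0.png

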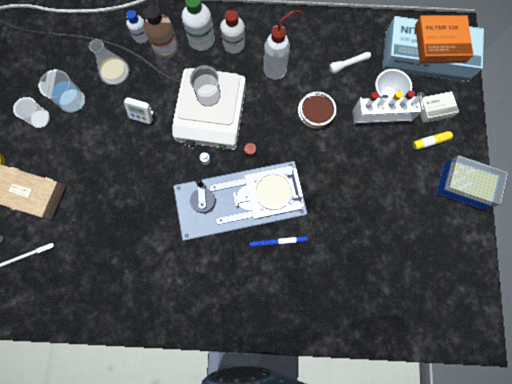

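The stage sits mid-table, with its forward end to the left at about (178-306, 163-238) in the top view. The cam is near (202,203) and its post near (200,183). I'll zoom in.

```bash
python3 - <<'E'
import cv2
a=cv2.imread("pics/top0.png")[130:260,165:325];cv2.imwrite("pics/topz.png",cv2.resize(a,None,fx=5,fy=4.6,interpolation=cv2.INTER_CUBIC) if 0 else cv2.resize(a,None,fx=4.5,fy=4.5,interpolation=cv2.INTER_CUBIC))
a=cv2.imread("pics/scene0.png")[150:270,160:360];cv2.imwrite("pics/scenez.png",cv2.resize(a,None,fx=4,fy=4,interpolation=cv2.INTER_CUBIC))
E
```

```text
(no output)
```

View pics/topz.png

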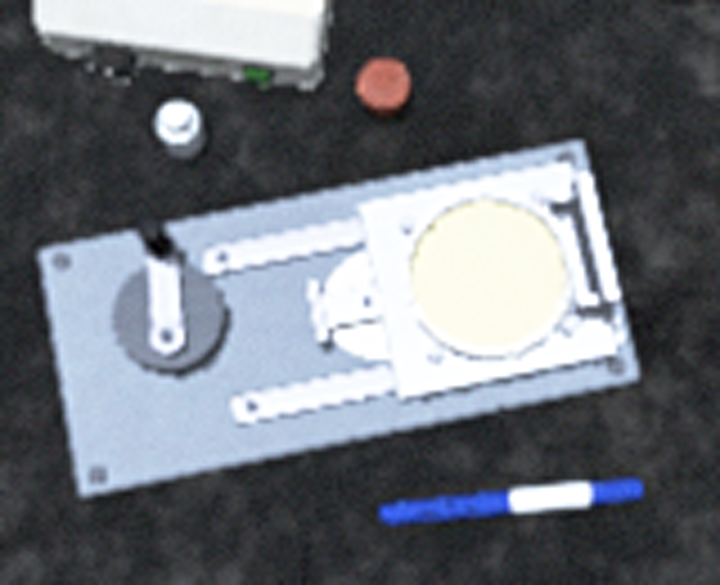

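View pics/scenez.png

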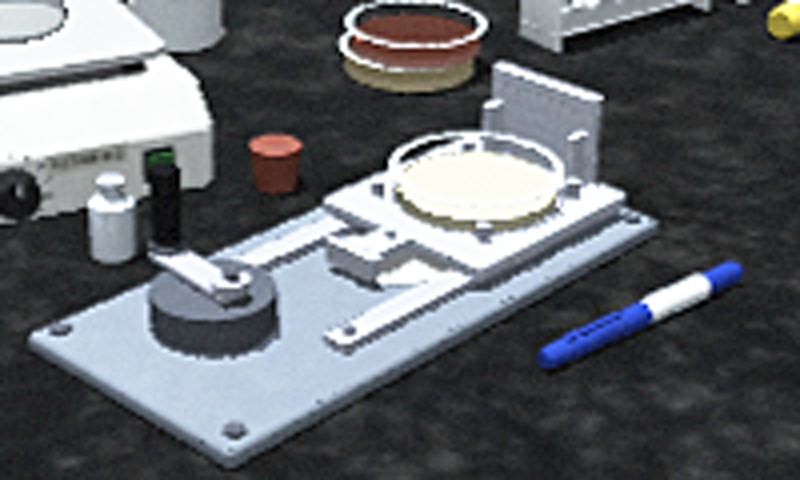

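The zoom shows the plate corners at about (38,248), (583,140), (640,380) and (82,495) in zoomed pixels. The lever points from the pivot nut (167,337) to the post foot (160,245). The weight stands close to the post on the far side.

```bash
cat > h.py <<'E'
import numpy as np,cv2
from scipy.spatial.transform import Rotation as R
def cam(d):
    return R.from_rotvec(d["rvec"]).as_matrix(),np.array(d["tvec"])
def ray(d,u,v,z):
    M,t=cam(d);c=-M.T@t
    r=M.T@np.array([(u-d["cx"])/d["fx"],(v-d["cy"])/d["fy"],1])
    return c+r*(z-c[2])/r[2]
def proj(d,P):
    M,t=cam(d);p=M@np.asarray(P)+t
    return d["fx"]*p[0]/p[2]+d["cx"],d["fy"]*p[1]/p[2]+d["cy"]
E
python3 - <<'E'
from h import *
T={'fx': 369.4158239339826,'fy': 369.4158239339826, 'cx': 255.14702571241878, 'cy': 192.02065641498194, 'rvec': np.array([ 2.16081079, -2.05247334,  0.22743399]), 'tvec': np.array([-0.01259411,  0.60366446,  0.793316  ])}
S={'fx': 434.1350987902565, 'fy': 434.1350987902565, 'cx': 260.8167222110318, 'cy': 197.3567985500343, 'rvec': np.array([ 1.1230185 , -2.01532524,  1.28761694]), 'tvec': np.array([0.35033616, 0.2618367 , 0.45132354])}
zt=lambda u,v:((u+.5)/4.5-.5+165,(v+.5)/4.5-.5+130)
zs=lambda u,v:((u+.5)/4-.5+160,(v+.5)/4-.5+150)
C=[ray(T,*zt(*c),.010) for c in[(38,248),(583,140),(640,380),(82,495)]]
for c in C: print(c)
print([np.linalg.norm(C[i]-C[i-1]) for i in range(4)])
Cs=[ray(S,*zs(*c),.010) for c in[(28,336),(232,460),(660,222)]];print("scene",*Cs)
fwd=(C[0]+C[3]-C[1]-C[2])[:2];yaw=np.arctan2(fwd[1],fwd[0])
cen=sum(C)[:2]/4; ex=np.array([np.cos(yaw),np.sin(yaw)]);ey=np.array([-ex[1],ex[0]])
org=cen-.015*ex
print("yaw",yaw,"org",org)
piv=org+.105*ex;print("piv model",piv,"nut top",ray(T,*zt(167,337),.045),"scene nut",ray(S,*zs(238,276),.045))
b=ray(T,*zt(160,245),.079);print("post guess top z .079",b, "weight",ray(T,*zt(179,112),.044),ray(T,*zt(183,150),0),"scene",ray(S,*zs(112,258),0),"post scene top",ray(S,*zs(162,162),.079),"stopper",ray(T,*zt(384,80),.026))
for p,n in((-.128,"plate"),): print(n,org+p*ex, "ends",org+p*ex+.035*ey,org+p*ex-.035*ey)
def st(P): q=np.array(P)[:2]-org; return q@ex,q@ey
for u,v,z in((155,237,.079),(160,245,.06),(163,255,.04)):print(st(ray(T,*zt(u,v),z)))
for u,v,z in((162,162,.079),(166,245,.04)):print(st(ray(S,*zs(u,v),z)))
print("weight st",st(ray(T,*zt(179,112),.044)),"marker",st(ray(T,*zt(380,513),.006)),st(ray(T,*zt(643,488),.006)))
E
```

```text
[0.62357665 0.22351425 0.01      ]
[ 0.70157137 -0.07552195  0.01      ]
[ 0.56706222 -0.11034944  0.01      ]
[0.48945322 0.18668242 0.01      ]
[np.float64(0.13908874415490224), np.float64(0.30904016756649), np.float64(0.13894483709720257), np.float64(0.307003385710359)]
scene [0.62310098 0.22532812 0.01      ] [0.48569355 0.19060956 0.01      ] [ 0.56718013 -0.10846764  0.01      ]
yaw 1.8261479023310212 org [0.59920465 0.0415677 ]
piv model [0.57268316 0.14316303] nut top [0.57128402 0.14303393 0.045     ] scene nut [0.5685635  0.14370061 0.045     ]
post guess top z .079 [0.6126617  0.14535836 0.079     ] weight [0.69520583 0.14681745 0.044     ] [0.68694847 0.14958506 0.        ] scene [0.69255595 0.1528892  0.        ] post scene top [0.63037287 0.15088007 0.079     ] stopper [0.72549231 0.03748392 0.026     ]
plate [ 0.6315356  -0.08228184] ends [ 0.5976705  -0.09112234] [ 0.66540071 -0.07344135]
(np.float64(0.09880275987772136), np.float64(-0.04389321375702794))
(np.float64(0.098848735197366), np.float64(-0.04429991888898015))
(np.float64(0.10014405340015547), np.float64(-0.04389801877688962))
(np.float64(0.09789522298321605), np.float64(-0.057768312213866385))
(np.float64(0.10381839137541614), np.float64(-0.04999710805329121))
weight st (np.float64(0.0775884634646699), np.float64(-0.11947287241844955)) marker (np.float64(0.013916644915345363), np.float64(0.1109107032209424)) (np.float64(-0.1274951682087209), np.float64(0.1265167000314515))
```

```bash
python3 - <<'E'
from h import *
from station import manip
m=R.from_quat(manip.sense()["tool_rot"]).as_matrix();print(m.round(3))
for i in (1,2): print(np.degrees(np.arctan2(m[1,i],m[0,i])))
E
```

```text
[[-0.     0.278 -0.961]
 [ 0.002 -0.961 -0.278]
 [-1.    -0.002 -0.   ]]
-73.8538459498402
-163.85388422519787
```

Tool y reads as heading q1−q6, so pushing the post with the finger's −y face keeps joint 6 in range for the whole sweep. I'm moving there with the fingers shut, at height.

>>> carry_out(commands=[[[0,-1.13,-1.254,0,0,0,0],[0,-2.26,-2.508,0,0,0,0],[0,-3.39,-3.762,0,0,0,0],[0,-4.52,-5.016,0,0,0,0],[0,-5.65,-6.27,0,0,0,0]]])

```text
t: 0.6
tcp_pos: [0.2856, -0.4193, 0.231]
tool_rot: [-0.7, -0.099, 0.7, -0.099]
force: [0.5, 0.4, -0.5]
finger_gap: 0.147
```

>>> carry_out(commands=[[[0,-1.13,-1.254,0,0,0,0],[0,-2.26,-2.508,0,0,0,0],[0,-3.39,-3.762,0,0,0,0],[0,-4.52,-5.016,0,0,0,0],[0,-5.65,-6.27,0,0,0,0]]])

```text
t: 1.1
tcp_pos: [0.3969, -0.2401, 0.2312]
tool_rot: [-0.7, -0.099, 0.7, -0.099]
force: [0.6, 0.1, 0.0]
finger_gap: -0.002
```

>>> carry_out(commands=[[[0,-1.13,-1.254,0,0,0,0],[0,-2.26,-2.508,0,0,0,0],[0,-3.39,-3.762,0,0,0,0],[0,-4.52,-5.016,0,0,0,0],[0,-5.65,-6.27,0,0,0,0]]])

```text
t: 1.6
tcp_pos: [0.5082, -0.0608, 0.2311]
tool_rot: [-0.7, -0.099, 0.7, -0.099]
force: [1.9, -0.6, -0.4]
finger_gap: -0.002
```

>>> carry_out(commands=[[[0,-1.13,-1.254,0,0,0,0],[0,-2.26,-2.508,0,0,0,0],[0,-3.39,-3.762,0,0,0,0],[0,-4.52,-5.016,0,0,0,0],[0,-5.65,-6.27,0,0,0,0]]])

```text
t: 2.1
tcp_pos: [0.6193, 0.1184, 0.2308]
tool_rot: [-0.7, -0.099, 0.7, -0.099]
force: [0.2, -1.0, 0.1]
finger_gap: 0.0
```

>>> carry_out(commands=[[[0,0,0,1,0,0,0],[0,0,0,2,0,0,0],[0,0,0,3,0,0,0],[0,0,0,4.5,0,0,0],[0,0,0,4.5,0,0,0]]])

```text
t: 2.6
tcp_pos: [0.6186, 0.1169, 0.2307]
tool_rot: [-0.706, 0.039, 0.706, 0.039]
force: [-0.9, -1.0, -0.5]
finger_gap: 0.004
```

```bash
cat > look.py <<'E'
import sys
from h import *
from station import manip
def look(tag,names,box=None):
    ims=[]
    for n in names:
        d=manip.snapshot(n);b=cv2.cvtColor(d["image"],cv2.COLOR_RGB2BGR)
        np.save(f"pics/{n}{tag}.npy",d,allow_pickle=True)
        if n=="top": b=cv2.resize(b[120:270,155:335],None,fx=4,fy=4,interpolation=cv2.INTER_CUBIC)
        elif n=="scene": b=cv2.resize(b[110:270,150:350],None,fx=3.5,fy=3.5,interpolation=cv2.INTER_CUBIC)
        cv2.imwrite(f"pics/{n}{tag}.png",b)
look(sys.argv[1],sys.argv[2:])
E
python3 look.py a top scene wrist
```

```text
(no output)
```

View pics/scenea.png

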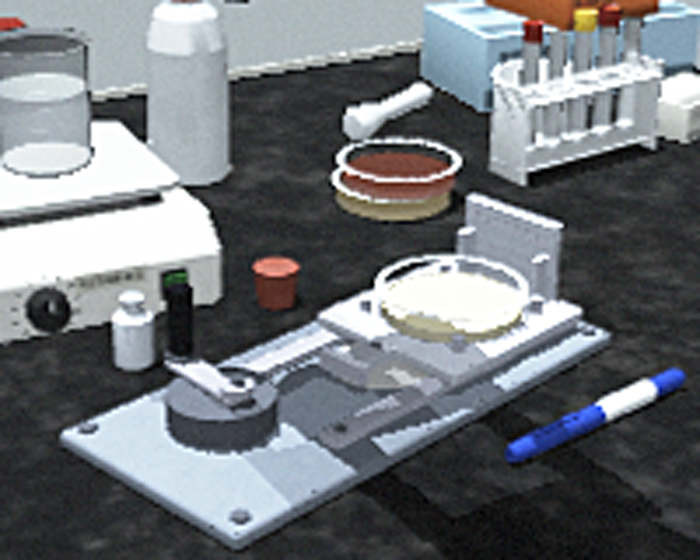

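View pics/wrista.png

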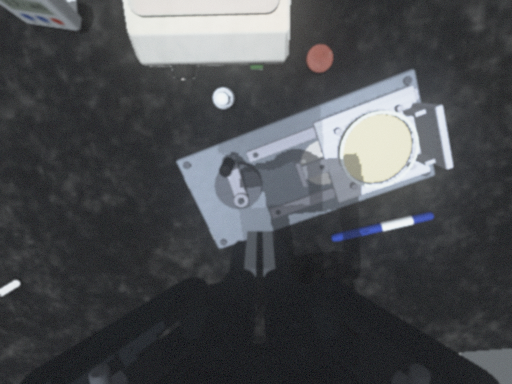

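The scene view is unoccluded. The wrist view shows the nut at (241,201), the post top near (227,160) and the weight top near (223,97). I'm ray-casting these.

```bash
python3 - <<'E'
from h import *
d=np.load("pics/wrista.npy",allow_pickle=True).item()
org=np.array([.599,.0416]);yaw=1.826;ex=np.array([np.cos(yaw),np.sin(yaw)]);ey=np.array([-ex[1],ex[0]])
for n,u,v,z in(("nut",241,201,.045),("weight",223,96,.044),("corner",178,161,.01),("corner",220,247,.01),("corner",414,70,.01)):
    P=ray(d,u,v,z);q=P[:2]-org;print(n,P.round(4),(q@ex).round(4),(q@ey).round(4))
b=cv2.cvtColor(d["image"],cv2.COLOR_RGB2BGR)[130:270,160:300];cv2.imwrite("pics/wza.png",cv2.resize(b,None,fx=4,fy=4,interpolation=cv2.INTER_CUBIC))
E
```

```text
nut [0.5741 0.144  0.045 ] 0.1053 -0.0017
weight [0.6972 0.1476 0.044 ] 0.0778 -0.1217
corner [0.624 0.221 0.01 ] 0.1673 -0.0695
corner [0.4937 0.1867 0.01  ] 0.1669 0.0652
corner [ 0.7009 -0.0734  0.01  ] -0.137 -0.0696
```

View pics/wza.png

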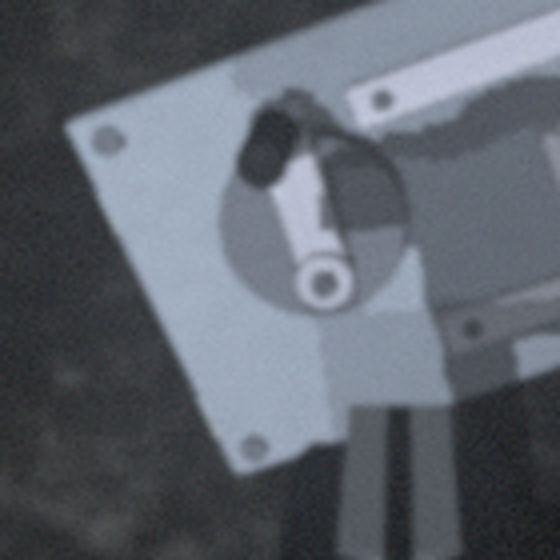

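```bash
python3 - <<'E'
from h import *
d=np.load("pics/wrista.npy",allow_pickle=True).item()
org=np.array([.599,.0416]);yaw=1.826;ex=np.array([np.cos(yaw),np.sin(yaw)]);ey=np.array([-ex[1],ex[0]])
M,t=cam(d);print("cam",-M.T@t)
for u,v,z in((260,165,.079),(276,130,.079),(276,130,.04),(260,165,.04),(268,148,.06)):
    P=ray(d,160+u/4,130+v/4,z);q=P[:2]-org;print(P.round(4),(q@ex).round(4),(q@ey).round(4))
for a in (-1.55,-1.65,-1.75):
    p=org+ex*(.105+.05*np.cos(a))+ey*.05*np.sin(a)
    print(a,[((np.array(proj(d,[*p,z]))-[160,130])*4).round() for z in(.04,.079)])
E
```

```text
cam [0.70253702 0.10786118 0.37330782]
[0.6226 0.1526 0.079 ] 0.1014 -0.0509
[0.6316 0.1471 0.079 ] 0.0938 -0.0581
[0.6222 0.1522 0.04  ] 0.1012 -0.0503
[0.6121 0.1585 0.04  ] 0.1098 -0.0421
[0.6221 0.1525 0.06  ] 0.1015 -0.0504
-1.55 [array([261., 137.]), array([245., 174.])]
-1.65 [array([277., 131.]), array([263., 168.])]
-1.75 [array([294., 127.]), array([281., 164.])]
```

The post is at stage angle −1.64 rad, so the cam is at about +1.50 and needs another +1.64 rad. I'm descending beside it, with about 14 mm of clearance.

>>> carry_out(commands=[[[1.6,0,0,0,0,0,0],[3.2,0,0,0,0,0,0],[4.8,0,0,0,0,0,0],[6.3,0,0,0,0,0,0],[7.3,0,0,0,0,0,0]]])

```text
t: 3.25
tcp_pos: [0.6175, 0.1166, 0.046]
tool_rot: [-0.705, 0.039, 0.707, 0.039]
force: [0.4, -0.2, 0.2]
finger_gap: -0.001
```

```bash
python3 look.py b scene; python3 - <<'E'
from h import *
# arc shifts in tool axes y=-t,z=-r; F in (r,t)=(50,-21.5)
f=np.array([50,-21.5])
for k in range(1,6):
    a=np.radians(5*k);c,s=np.cos(a),np.sin(a)
    d=np.array([c*f[0]-s*f[1],s*f[0]+c*f[1]])-f
    print(k,(-d[1]/25).round(3),(-d[0]/25).round(3))
E
```

```text
1 -0.178 -0.067
2 -0.36 -0.119
3 -0.547 -0.154
4 -0.736 -0.174
5 -0.926 -0.176
```

View pics/sceneb.png

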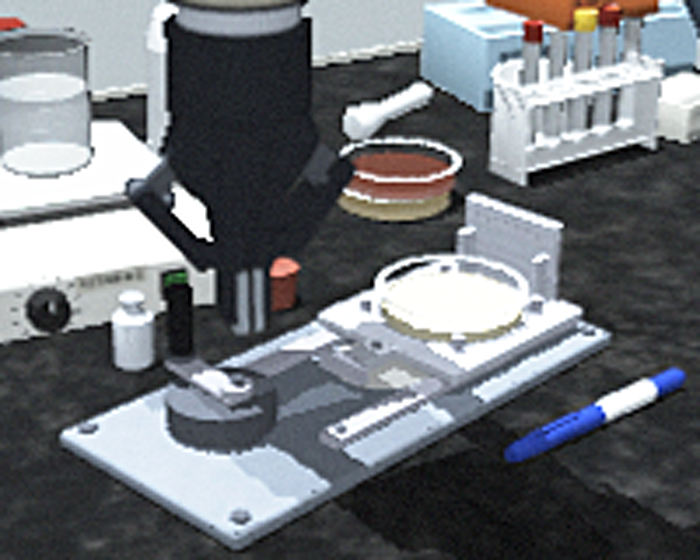

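The fingertips stand clear to the right of the post, and the knuckles are above the post's top. I'm raising 7.5 mm for margin, then sweeping in 25° arcs.

>>> carry_out(commands=[[[-0.3,-0.178,-0.067,-1,0,0,0],[-0.3,-0.36,-0.119,-2,0,0,0],[-0.3,-0.547,-0.154,-3,0,0,0],[-0.3,-0.736,-0.174,-4,0,0,0],[-0.3,-0.926,-0.176,-5,0,0,0]]])

```text
t: 3.8
tcp_pos: [0.627, 0.1377, 0.0574]
tool_rot: [0.698, 0.116, -0.697, 0.118]
force: [0.9, -6.2, 0.1]
finger_gap: 0.003
```

>>> carry_out(commands=[[[0,-0.178,-0.067,-1,0,0,0],[0,-0.36,-0.119,-2,0,0,0],[0,-0.547,-0.154,-3,0,0,0],[0,-0.736,-0.174,-4,0,0,0],[0,-0.926,-0.176,-5,0,0,0]]])

```text
t: 4.3
tcp_pos: [0.6252, 0.1608, 0.0575]
tool_rot: [0.657, 0.263, -0.654, 0.266]
force: [3.8, -5.1, -2.5]
finger_gap: -0.001
```

```bash
python3 look.py c scene top
```

```text
(no output)
```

View pics/scenec.png

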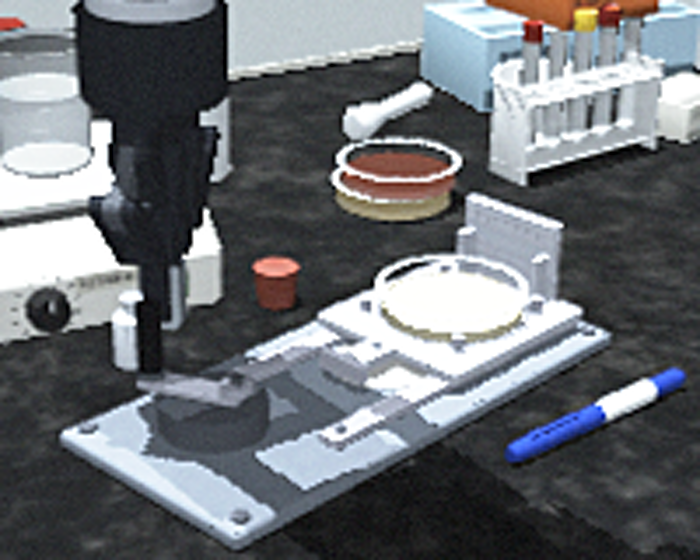

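The cam turns with the push. The post has moved forward to about (148,345) in the picture, and the force is about 6 N, as expected. Continuing.

>>> carry_out(commands=[[[0,-0.178,-0.067,-1,0,0,0],[0,-0.36,-0.119,-2,0,0,0],[0,-0.547,-0.154,-3,0,0,0],[0,-0.736,-0.174,-4,0,0,0],[0,-0.926,-0.176,-5,0,0,0]]])

```text
t: 4.9
tcp_pos: [0.6132, 0.1816, 0.0575]
tool_rot: [0.585, 0.398, -0.581, 0.401]
force: [5.2, -3.4, -2.1]
finger_gap: -0.001
```

>>> carry_out(commands=[[[0,-0.178,-0.067,-1,0,0,0],[0,-0.36,-0.119,-2,0,0,0],[0,-0.547,-0.154,-3,0,0,0],[0,-0.547,-0.154,-3,0,0,0],[0,-0.547,-0.154,-3,0,0,0]]])

```text
t: 5.4
tcp_pos: [0.6013, 0.191, 0.0575]
tool_rot: [0.529, 0.47, -0.526, 0.472]
force: [4.9, -0.9, -0.5]
finger_gap: 0.0
```

```bash
python3 look.py d scene top wrist; python3 -c "
from station import manip
print(manip.sense()['q'])"
```

```text
[1.30687161e-01 7.58591963e-01 1.54488904e+00 1.18113980e-04
 8.32377488e-01 2.43758674e-01]
```

View pics/scened.png

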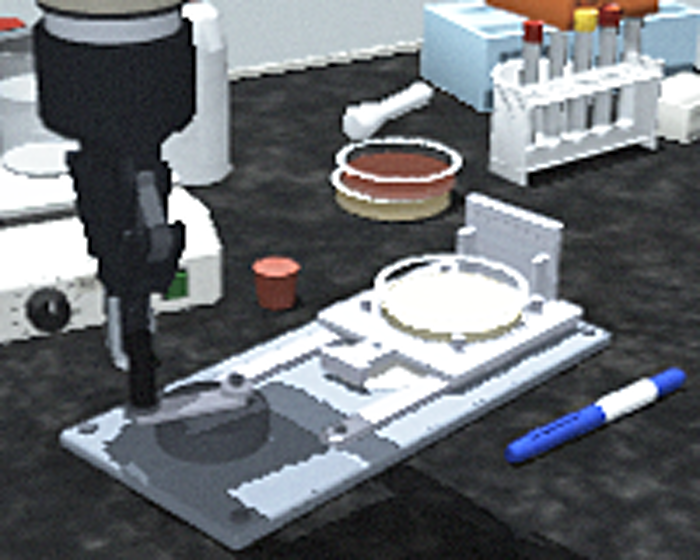

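View pics/wristd.png

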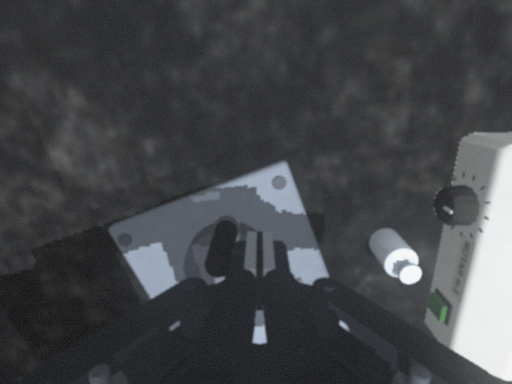

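View pics/topd.png

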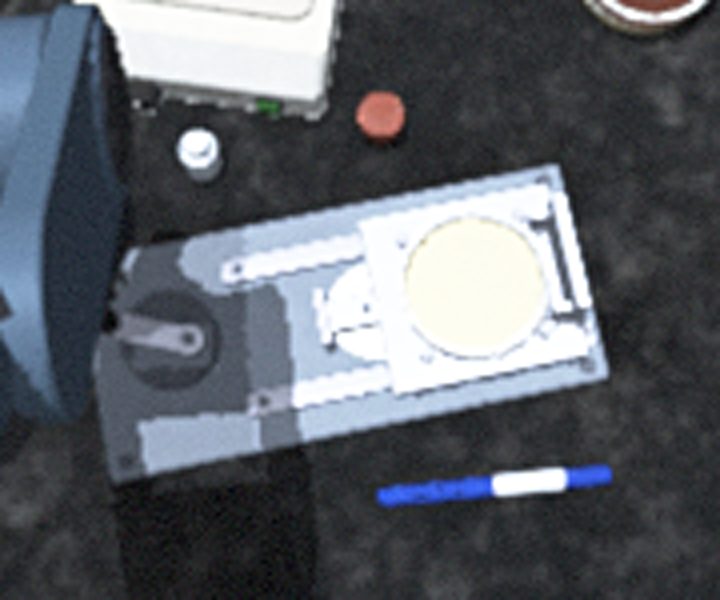

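The cam is nearly round. In the top view the lever runs from the nut (190,340) to the tip (120,325). In the scene view the post foot is at (143,408) and the nut at (236,381).

```bash
python3 - <<'E'
from h import *
org=np.array([.599,.0416]);yaw=1.826;ex=np.array([np.cos(yaw),np.sin(yaw)]);ey=np.array([-ex[1],ex[0]])
def st(P): q=np.array(P)[:2]-org; return np.array([q@ex,q@ey])
T=np.load("pics/topd.npy",allow_pickle=True).item();S=np.load("pics/scened.npy",allow_pickle=True).item();W=np.load("pics/wristd.npy",allow_pickle=True).item()
zt=lambda u,v:((u+.5)/4-.5+155,(v+.5)/4-.5+120)
zs=lambda u,v:((u+.5)/3.5-.5+150,(v+.5)/3.5-.5+110)
n=st(ray(T,*zt(190,340),.045));e=st(ray(T,*zt(124,326),.036));print("top",n,e,np.degrees(np.arctan2(*(e-n)[::-1])))
n=st(ray(S,*zs(237,380),.045));e=st(ray(S,*zs(143,404),.04));print("scene",n,e,np.degrees(np.arctan2(*(e-n)[::-1])))
for u,v,z in((229,226,.079),(217,262,.04),(217,262,.079),(229,226,.04)):print("w",st(ray(W,u,v,z)))
for a in(-20,-10,0):
    a=np.radians(a);p=org+ex*(.105+.05*np.cos(a))+ey*.05*np.sin(a);pv=org+ex*.105
    t=np.array(proj(T,[*p,.036]));s=np.array(proj(S,[*p,.04]));print(np.degrees(a),(t-[155,120])*4,(s-[150,110])*3.5,proj(W,[*p,.04]),proj(W,[*p,.079]))
b=cv2.cvtColor(W["image"],cv2.COLOR_RGB2BGR)[190:310,150:310];cv2.imwrite("pics/wzd.png",cv2.convertScaleAbs(cv2.resize(b,None,fx=4.5,fy=4.5,interpolation=cv2.INTER_CUBIC),alpha=1.7))
E
```

```text
top [0.10426631 0.00169966] [ 0.14230548 -0.01651275] -25.584189173921477
scene [0.10770091 0.00025499] [ 0.15282555 -0.02119299] -25.4219855243408
w [ 0.1703556  -0.03547177]
w [ 0.13292267 -0.00729302]
w [ 0.15471454 -0.02250541]
w [ 0.15360423 -0.02443794]
-20.0 [106.32695609 326.76675319] [148.15660163 404.97269407] (np.float64(219.04862133938514), np.float64(232.12833575488273)) (np.float64(209.12050995336537), np.float64(269.9693001324071))
-10.0 [104.86464488 341.10611778] [155.29198052 412.3286899 ] (np.float64(205.03626469031803), np.float64(233.53258173176647)) (np.float64(191.48561427901498), np.float64(271.6716379346995))
0.0 [105.95454982 355.4333582 ] [165.21287969 418.94599233] (np.float64(191.72291485310507), np.float64(237.0803348635448)) (np.float64(174.80143462775274), np.float64(275.93977828931946))
```

View pics/wzd.png

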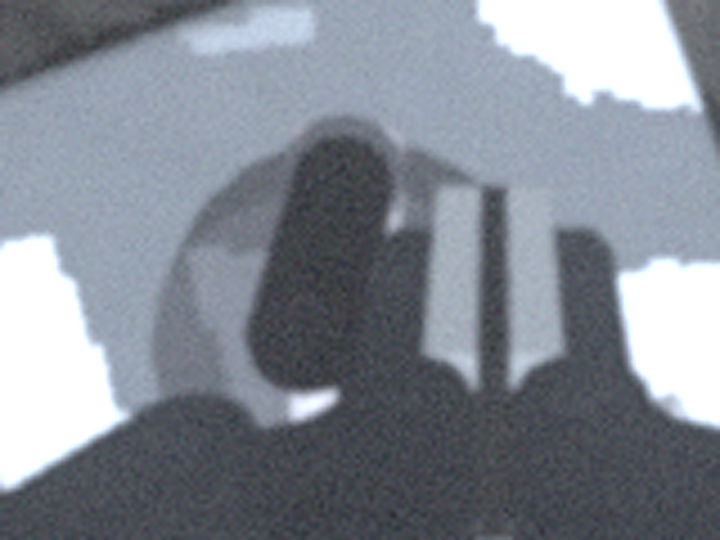

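All three views put the post at −25°, and the finger is still in contact with it. That leaves one more 25° arc.

>>> carry_out(commands=[[[0,-0.178,-0.067,-1,0,0,0],[0,-0.36,-0.119,-2,0,0,0],[0,-0.547,-0.154,-3,0,0,0],[0,-0.736,-0.174,-4,0,0,0],[0,-0.926,-0.176,-5,0,0,0]]])

```text
t: 6.05
tcp_pos: [0.5794, 0.1988, 0.0575]
tool_rot: [0.414, 0.573, -0.41, 0.576]
force: [5.3, 0.6, -2.6]
finger_gap: 0.004
```

>>> carry_out(commands=[[[0,0,0,0,0,0,0],[0,0,0,0,0,0,0],[0,0,0,0,0,0,0],[0,0,0,0,0,0,0],[0,0,0,0,0,0,0]]])

```text
t: 6.55
tcp_pos: [0.5781, 0.1985, 0.0574]
tool_rot: [0.415, 0.573, -0.412, 0.575]
force: [4.5, 1.5, -0.1]
finger_gap: 0.003
```

```bash
python3 look.py e scene top wrist;  python3 - <<'E'
from h import *
org=np.array([.599,.0416]);yaw=1.826;ex=np.array([np.cos(yaw),np.sin(yaw)]);ey=np.array([-ex[1],ex[0]])
T=np.load("pics/tope.npy",allow_pickle=True).item();S=np.load("pics/scenee.npy",allow_pickle=True).item();W=np.load("pics/wriste.npy",allow_pickle=True).item()
for a in(-8,-4,0,4,8):
    a=np.radians(a);p=org+ex*(.105+.05*np.cos(a))+ey*.05*np.sin(a)
    s=np.array(proj(S,[*p,.04]));print(np.degrees(a).round(),((s-[150,110])*3.5).round(),(np.array(proj(W,[*p,.04]))-[150,190])*4.5,(np.array(proj(W,[*p,.079]))-[150,190])*4.5)
b=cv2.cvtColor(W["image"],cv2.COLOR_RGB2BGR)[190:310,150:310];cv2.imwrite("pics/wze.png",cv2.convertScaleAbs(cv2.resize(b,None,fx=4.5,fy=4.5,interpolation=cv2.INTER_CUBIC),alpha=1.7))
E
```

```text
-8.0 [157. 414.] [395.27120443 194.11067114] [372.18133144 365.78764701]
-4.0 [161. 416.] [370.00193707 190.2991318 ] [340.30880612 361.23966124]
0.0 [165. 419.] [344.4960876  188.05998945] [308.13865404 358.57675876]
4.0 [170. 421.] [318.91125549 187.41059985] [275.88060033 357.8216177 ]
8.0 [175. 424.] [293.40608776 188.35639347] [243.74584105 358.98130457]
```

View pics/scenee.png

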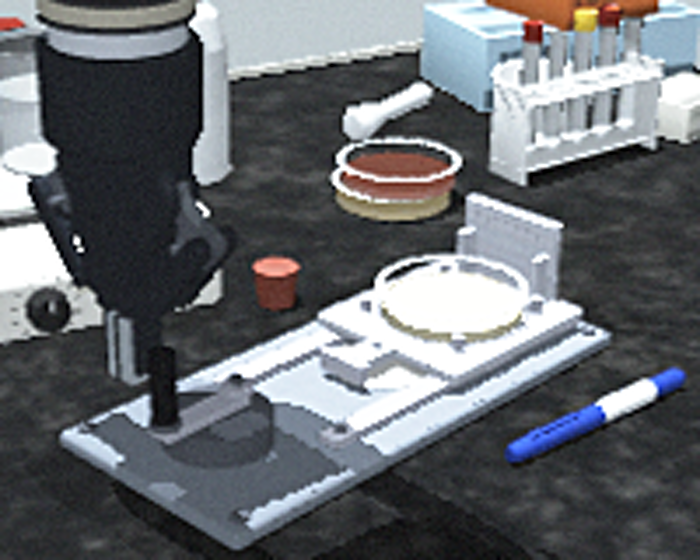

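View pics/wze.png

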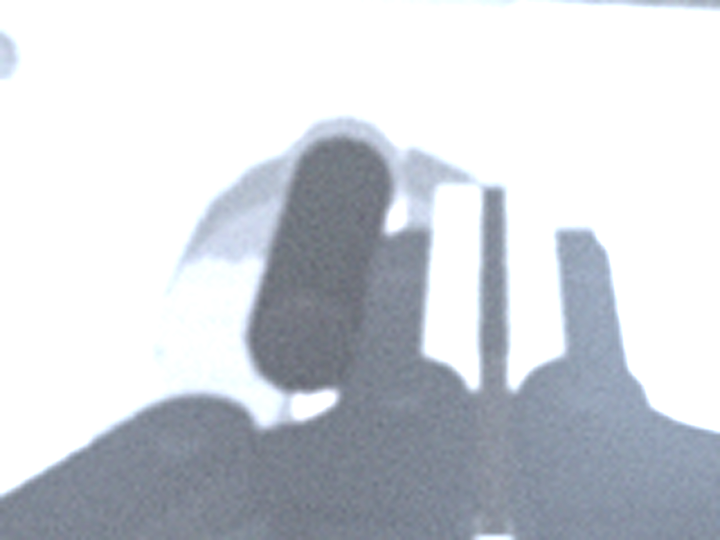

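View pics/tope.png

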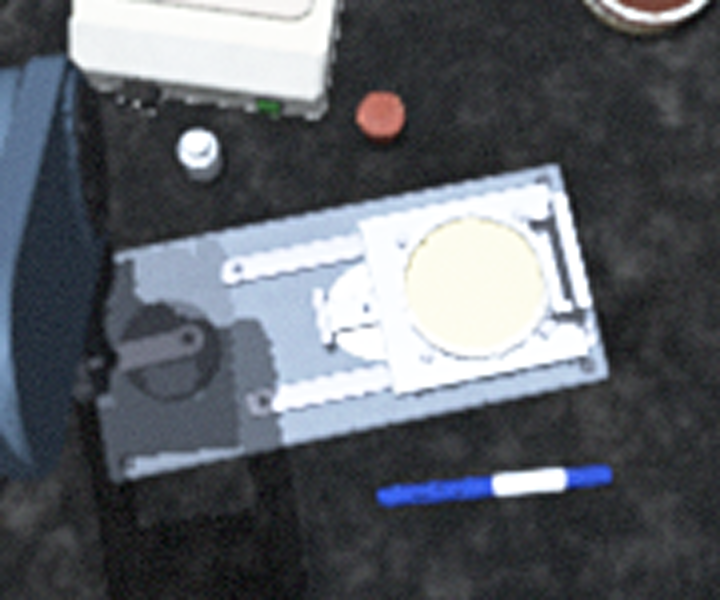

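The post is within about 1° of 0° in the wrist and scene views. I'll back the finger off, lift, and travel behind the end plate, then recheck the cam in a clear view.

>>> carry_out(commands=[[[0,0.5,0,0,0,0,0],[0,1.0,0,0,0,0,0],[-1.8,1.0,0,0,0,0,0],[-3.6,1.0,0,0,0,0,0],[-5.4,1.0,0,0,0,0,0]]])

```text
t: 7.2
tcp_pos: [0.5973, 0.2057, 0.1916]
tool_rot: [0.412, 0.576, -0.415, 0.572]
force: [0.5, -0.0, 0.1]
finger_gap: -0.002
```

>>> carry_out(commands=[[[0,-0.2,1.3,0,0,0,0],[0,-0.4,2.6,0,0,0,0],[0,-0.6,3.9,0,0,0,0],[0,-0.8,5.2,0,0,0,0],[0,-0.9,6.5,0,0,0,0]]])

```text
t: 7.7
tcp_pos: [0.6281, 0.0439, 0.191]
tool_rot: [0.412, 0.576, -0.414, 0.572]
force: [0.2, 0.6, 0.8]
finger_gap: -0.0
```

>>> carry_out(commands=[[[0,-0.2,1.3,0,0,0,0],[0,-0.4,2.6,0,0,0,0],[0,-0.6,3.9,0,0,0,0],[0,-0.8,5.2,0,0,0,0],[0,-0.86,6.4,0,0,0,0]]])

```text
t: 8.2
tcp_pos: [0.659, -0.1145, 0.1908]
tool_rot: [0.413, 0.576, -0.414, 0.572]
force: [0.7, -0.2, -0.4]
finger_gap: 0.004
```

```bash
python3 look.py f scene top wrist
```

```text
(no output)
```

View pics/topf.png

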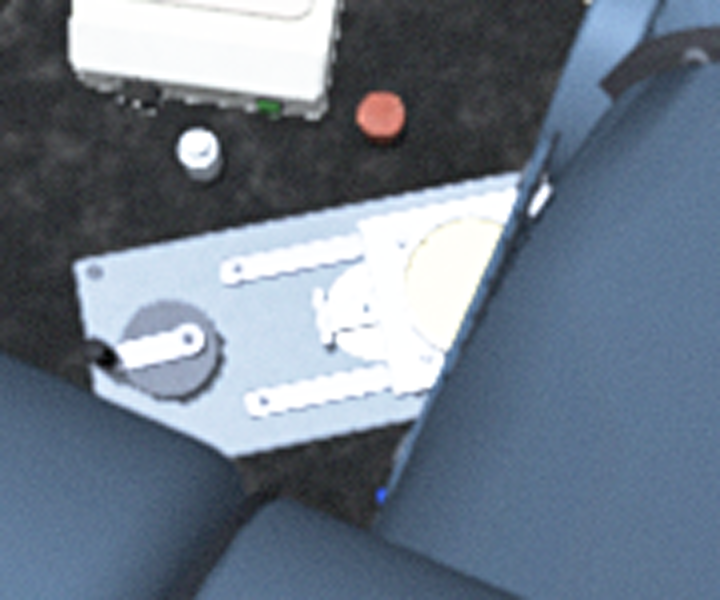

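View pics/scenef.png

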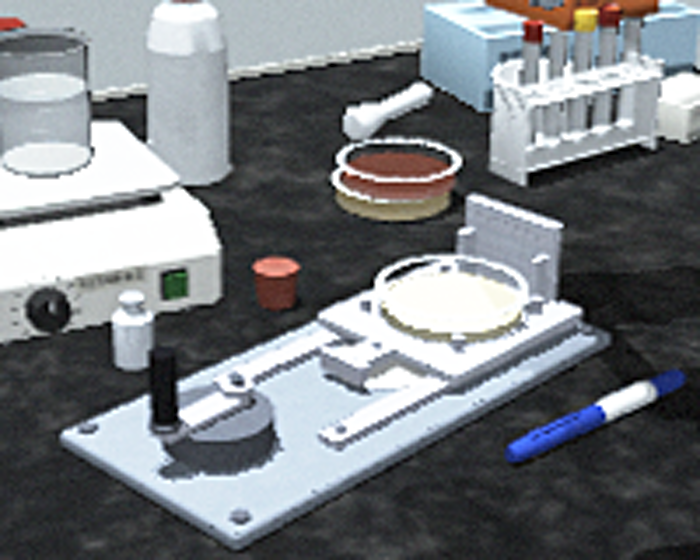

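View pics/wristf.png

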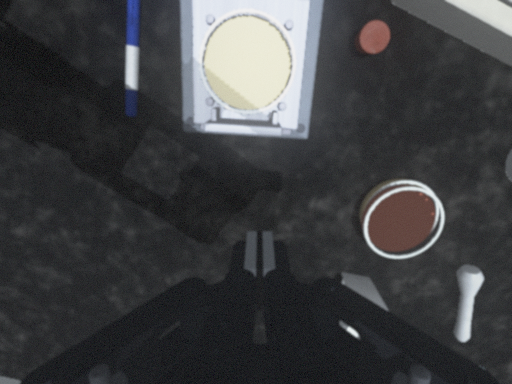

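The view is clear. In the top view the lever runs from the nut (190,338) to the post at (100,355). I'm fitting the lever axis from its bright mask and comparing it with the predicted projections.

```bash
python3 - <<'E'
from h import *
org=np.array([.599,.0416]);yaw=1.826;ex=np.array([np.cos(yaw),np.sin(yaw)]);ey=np.array([-ex[1],ex[0]])
st=lambda P:np.array([(np.array(P)[:2]-org)@ex,(np.array(P)[:2]-org)@ey])
T=np.load("pics/topf.npy",allow_pickle=True).item();S=np.load("pics/scenef.npy",allow_pickle=True).item()
# stage edges in top: plate mask corners
for n,d,(x0,y0,x1,y1),th in(("top",T,(183,199,210,214),215),("scene",S,(198,217,224,233),190)):
    g=d["image"][y0:y1,x0:x1].min(2)
    m=(g>th).astype(np.uint8);k,l,s,c=cv2.connectedComponentsWithStats(m);i=1+s[1:,4].argmax()
    v,u=np.where(l==i);P=np.array([st(ray(d,a+x0,b+y0,.036)) for a,b in zip(u,v)])
    f=cv2.fitLine(P.astype(np.float32),cv2.DIST_HUBER,0,.001,.001).ravel();print(n,len(u),"lever axis deg",np.degrees(np.arctan(f[1]/f[0])),P.mean(0),P.min(0),P.max(0))
zt=lambda u,v:((u+.5)/4-.5+155,(v+.5)/4-.5+120)
print("rails dir", [st(ray(T,*zt(*p),.02)) for p in((237,269),(365,243),(263,401),(385,378))])
zs=lambda u,v:((u+.5)/3.5-.5+150,(v+.5)/3.5-.5+110)
print("scene post top/base",st(ray(S,*zs(164,351),.079)),st(ray(S,*zs(165,424),.04)),"top post",st(ray(T,*zt(101,355),.06)))
print("corners",[st(ray(S,*zs(*p),.01)) for p in((62,436),(235,545),(611,337))])
P=[st(ray(T,*zt(*p),.01)) for p in((74,262),(520,172))];print(P)
W=np.load("pics/wristf.npy",allow_pickle=True).item()
print("plate top back edge",st(ray(W,186,131,.075)),st(ray(W,306,136,.075)), "tcp",st([.659,-.1145]))
E
```

```text
top 133 lever axis deg 1.8899132 [1.23229054e-01 8.91150459e-05] [ 0.0977702  -0.00987747] [0.14842341 0.00870047]
scene 83 lever axis deg 12.407622 [ 0.12856647 -0.00051969] [ 0.11195002 -0.00957967] [0.1451428  0.00771048]
rails dir [array([ 0.07088191, -0.04132668]), array([-0.00934193, -0.04160884]), array([0.07020742, 0.04215813]), array([-0.00455559,  0.04329766])]
scene post top/base [0.1547477  0.00022161] [0.15795142 0.00242352] top post [0.15467716 0.00311502]
corners [array([ 0.17202505, -0.06699758]), array([0.17517938, 0.07261027]), array([-0.13337607,  0.0702903 ])]
[array([ 0.16981032, -0.06865123]), array([-0.11450492, -0.06965374])]
plate top back edge [-0.12720313  0.04777681] [-0.12493372 -0.05849382] tcp [-0.16619077 -0.01865044]
```

The cam is within 1–2° of its low point, and the post is at stage (0.155, +0.002). I'm shifting 19 mm to the centre line and descending behind the end plate.

>>> carry_out(commands=[[[0,-0.75,0,0,0,0,0],[1.5,-0.75,0,0,0,0,0],[3.0,-0.75,0,0,0,0,0],[4.5,-0.75,0,0,0,0,0],[5.4,-0.75,0,0,0,0,0]]])

```text
t: 8.85
tcp_pos: [0.6399, -0.117, 0.0533]
tool_rot: [0.412, 0.577, -0.413, 0.571]
force: [0.1, -0.8, 0.6]
finger_gap: 0.001
```

```bash
python3 look.py g scene; python3 - <<'E'
from h import *
from station import manip
s=manip.sense();m=R.from_quat(s["tool_rot"]).as_matrix();print(np.degrees(np.arctan2(m[1,2],m[0,2])),s["tcp_pos"],s["force"])
E
```

```text
-71.38441519686172 [ 0.63815152 -0.11644678  0.05016246] [-1.1751445  0.5378583 -2.6216272]
```

View pics/sceneg.png

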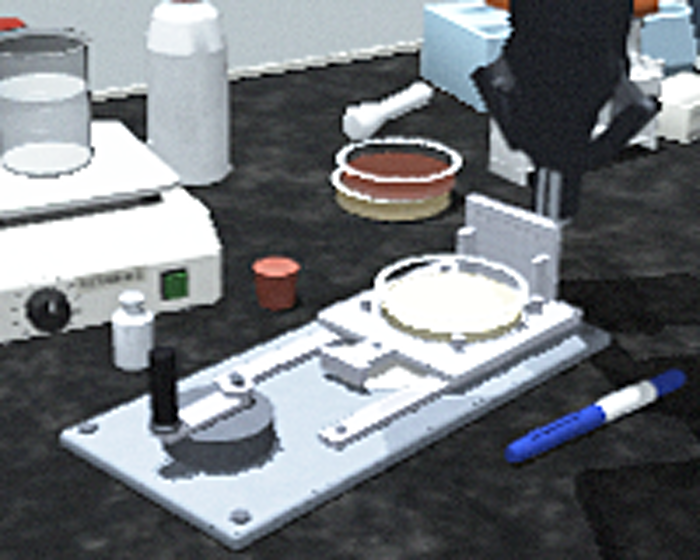

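The fingertips are behind the plate and the dish is seated. I'm trimming yaw by 4° so the finger is square to the plate, and approaching.

>>> carry_out(commands=[[[0,0.01,-0.2,0.4,0,0,0],[0,0.03,-0.4,0.8,0,0,0],[0,0.04,-0.55,0.8,0,0,0],[0,0.05,-0.7,0.8,0,0,0],[0,0.06,-0.85,0.8,0,0,0]]])

```text
t: 9.4
tcp_pos: [0.6378, -0.0984, 0.0569]
tool_rot: [0.432, 0.56, -0.432, 0.56]
force: [-0.1, 0.3, -0.2]
finger_gap: 0.001
```

>>> carry_out(commands=[[[0,0,-0.13,0,0,0,0],[0,0,-0.26,0,0,0,0],[0,0,-0.4,0,0,0,0],[0,0,-0.54,0,0,0,0],[0,0,-0.68,0,0,0,0]]])

```text
t: 9.9
tcp_pos: [0.6338, -0.0832, 0.0565]
tool_rot: [0.432, 0.559, -0.432, 0.56]
force: [0.1, -2.9, 1.2]
finger_gap: -0.006
```

>>> carry_out(commands=[[[0,0,-0.15,0,0,0,0],[0,0,-0.3,0,0,0,0],[0,0,-0.45,0,0,0,0],[0,0,-0.6,0,0,0,0],[0,0,-0.75,0,0,0,0]]])

```text
t: 10.4
tcp_pos: [0.6289, -0.0643, 0.0564]
tool_rot: [0.432, 0.56, -0.432, 0.56]
force: [-0.7, -3.1, 0.9]
finger_gap: -0.003
```

```bash
python3 look.py h scene; python3 - <<'E'
from h import *
from station import manip
s=manip.sense();m=R.from_quat(s["tool_rot"]).as_matrix();p=s["tcp_pos"]
ex=np.array([np.cos(1.826),np.sin(1.826)]);q=p[:2]-[.599,.0416];print(np.degrees(np.arctan2(m[1,2],m[0,2])),p,s["force"],q@ex,q@[-ex[1],ex[0]])
E
```

```text
-75.34023269947645 [ 0.62866503 -0.06348015  0.05635913] [-0.10615765 -2.85305627  1.74093571] -0.10916552202308383 -0.0021775451027826786
```

View pics/sceneh.png

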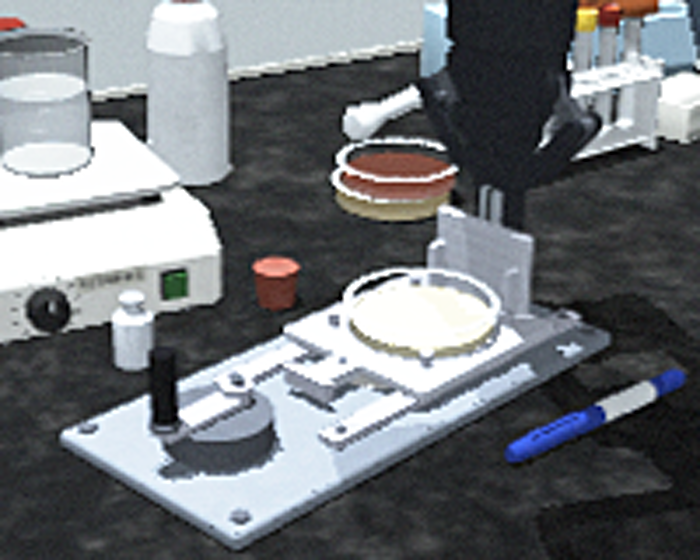

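The slide moves freely at about 3 N, and the dish is riding along. About 30 mm remains.

>>> carry_out(commands=[[[0,0,-0.15,0,0,0,0],[0,0,-0.3,0,0,0,0],[0,0,-0.45,0,0,0,0],[0,0,-0.6,0,0,0,0],[0,0,-0.75,0,0,0,0]]])

```text
t: 10.95
tcp_pos: [0.6241, -0.046, 0.0563]
tool_rot: [0.432, 0.56, -0.432, 0.56]
force: [-0.9, -2.4, 2.4]
finger_gap: 0.004
```

>>> carry_out(commands=[[[0,0,-0.08,0,0,0,0],[0,0,-0.16,0,0,0,0],[0,0,-0.24,0,0,0,0],[0,0,-0.24,0,0,0,0],[0,0,-0.24,0,0,0,0]]])

```text
t: 11.45
tcp_pos: [0.6226, -0.0401, 0.0561]
tool_rot: [0.432, 0.56, -0.432, 0.559]
force: [-0.7, -0.2, -0.3]
finger_gap: 0.003
```

>>> carry_out(commands=[[[0,0,-0.05,0,0,0,0],[0,0,-0.1,0,0,0,0],[0,0,-0.15,0,0,0,0],[0,0,-0.15,0,0,0,0],[0,0,-0.15,0,0,0,0]]])

```text
t: 11.95
tcp_pos: [0.6217, -0.0368, 0.0562]
tool_rot: [0.432, 0.56, -0.432, 0.56]
force: [0.3, -1.4, -0.6]
finger_gap: 0.001
```

>>> carry_out(commands=[[[0,0,-0.03,0,0,0,0],[0,0,-0.06,0,0,0,0],[0,0,-0.08,0,0,0,0],[0,0,-0.08,0,0,0,0],[0,0,-0.08,0,0,0,0]]])

```text
t: 12.45
tcp_pos: [0.6212, -0.0349, 0.0563]
tool_rot: [0.432, 0.56, -0.432, 0.56]
force: [1.1, -2.6, -2.0]
finger_gap: 0.001
```

>>> carry_out(commands=[[[0,0,-0.03,0,0,0,0],[0,0,-0.06,0,0,0,0],[0,0,-0.08,0,0,0,0],[0,0,-0.08,0,0,0,0],[0,0,-0.08,0,0,0,0]]])

```text
t: 12.95
tcp_pos: [0.6208, -0.0331, 0.0563]
tool_rot: [0.432, 0.56, -0.432, 0.56]
force: [0.8, -2.9, -2.5]
finger_gap: 0.005
```

```bash
python3 look.py i scene top
```

```text
(no output)
```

View pics/scenei.png

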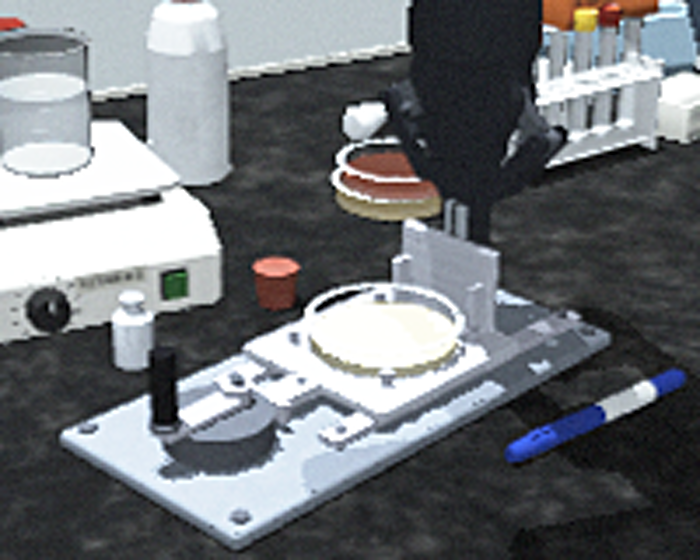

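View pics/topi.png

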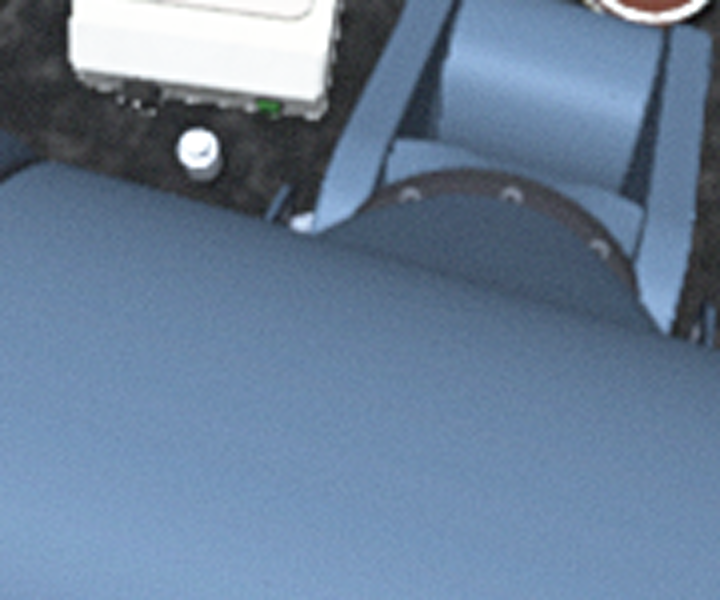

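The follower is almost at the cam, but the force is still only about 3 N, so the stop hasn't been reached. I'll creep on in 2 mm steps.

>>> carry_out(commands=[[[0,0,-0.03,0,0,0,0],[0,0,-0.06,0,0,0,0],[0,0,-0.08,0,0,0,0],[0,0,-0.08,0,0,0,0],[0,0,-0.08,0,0,0,0]]])

```text
t: 13.55
tcp_pos: [0.6208, -0.033, 0.0564]
tool_rot: [0.431, 0.559, -0.433, 0.561]
force: [1.3, -8.0, -2.5]
finger_gap: -0.001
```

>>> carry_out(commands=[[[0,0,-0.03,0,0,0,0],[0,0,-0.06,0,0,0,0],[0,0,-0.08,0,0,0,0],[0,0,-0.08,0,0,0,0],[0,0,-0.08,0,0,0,0]]])

```text
t: 14.05
tcp_pos: [0.6208, -0.033, 0.0564]
tool_rot: [0.431, 0.558, -0.433, 0.562]
force: [1.2, -13.2, -3.5]
finger_gap: 0.003
```

The slide is stopped hard: no motion while the force climbed to 13 N, at the expected home position. I'm retreating backward, then up and away.

>>> carry_out(commands=[[[0,0,0.4,0,0,0,0],[0,0,0.9,0,0,0,0],[0,0,1.4,0,0,0,0],[-1.5,0,1.6,0,0,0,0],[-3.0,0,1.6,0,0,0,0]]])

```text
t: 14.55
tcp_pos: [0.6292, -0.0689, 0.1308]
tool_rot: [0.432, 0.561, -0.433, 0.558]
force: [0.1, -0.3, 0.1]
finger_gap: 0.002
```

>>> carry_out(commands=[[[-1,0,1,0,0,0,0],[-2,0,2.4,0,0,0,0],[-3,0,3.8,0,0,0,0],[-3,0,5.2,0,0,0,0],[-3,0,6.6,0,0,0,0]]])

```text
t: 15.05
tcp_pos: [0.6723, -0.2293, 0.2082]
tool_rot: [0.433, 0.559, -0.432, 0.561]
force: [1.0, -0.5, -1.2]
finger_gap: -0.001
```

>>> carry_out(commands=[[[0,-1,1,0,0,0,0],[0,-2,2,0,0,0,0],[0,-3,3,0,0,0,0],[0,-4,4,0,0,0,0],[0,-4.5,5,0,0,0,0]]])

```text
t: 15.55
tcp_pos: [0.5923, -0.3785, 0.2064]
tool_rot: [0.433, 0.56, -0.432, 0.559]
force: [1.5, -0.7, -0.5]
finger_gap: 0.0
```

```bash
python3 look.py j scene top; python3 - <<'E'
from station import manip
s=manip.sense();print(s["t"],s["tcp_pos"],s["force"])
E
```

```text
15.65 [ 0.59277276 -0.38156463  0.20641045] [ 1.38256915 -0.33237843 -0.28374628]
```

View pics/scenej.png

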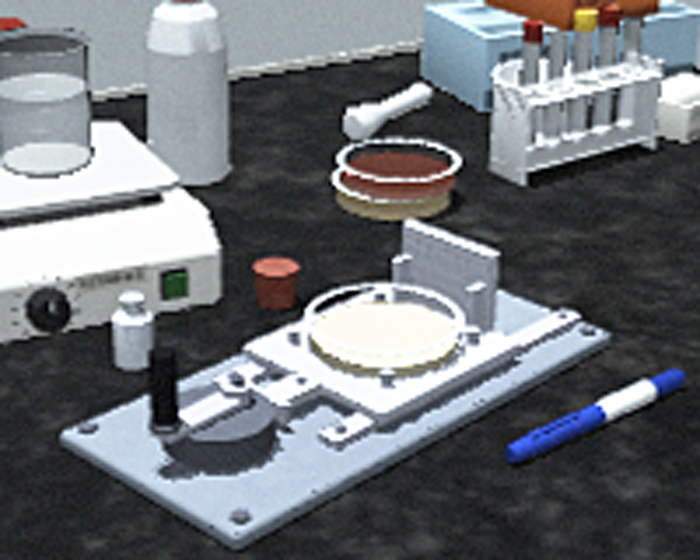

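View pics/topj.png

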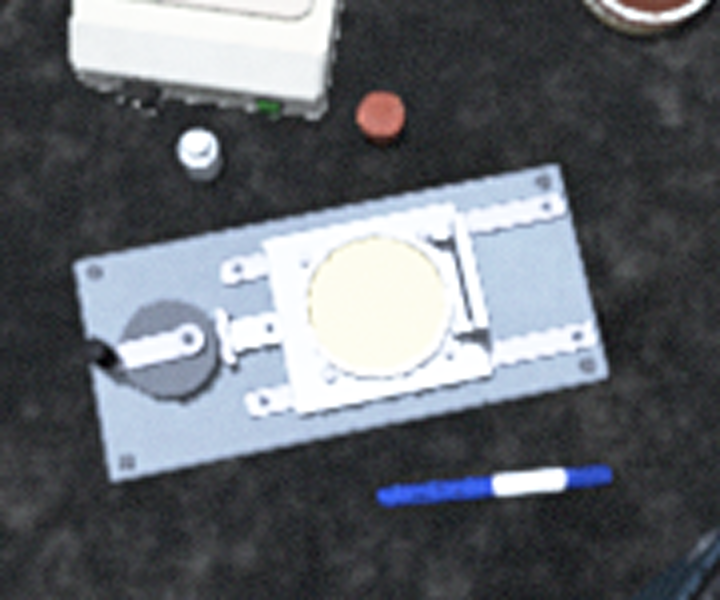

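The slide is home against the cam, the dish is seated, the cam is unmoved and the bystanders are in place. I'm measuring the travel from the dish's displacement.

```bash
python3 - <<'E'
from h import *
ex=np.array([np.cos(1.826),np.sin(1.826)])
P=[]
for t in "ej":
    d=np.load(f"pics/top{t}.npy",allow_pickle=True).item();im=d["image"].astype(int)
    m=((im[...,0]-im[...,2]>15)&(im.min(2)>150)).astype(np.uint8);m[:155]=0;m[250:]=0;m[:,:200]=0;m[:,310:]=0
    k,l,s,c=cv2.connectedComponentsWithStats(m);i=1+s[1:,4].argmax();P.append(ray(d,*c[i],.035)[:2]);print(s[i],c[i])
    w=d["image"].astype(int)
    for n,mm in(("blue",(im[...,2]-im[...,0]>80)),("red",(im[...,0]-im[...,2]>60))):
        mm=mm.astype(np.uint8);mm[:140]=0;mm[245:]=0;mm[:,:235]=0;mm[:,310:]=0;v,u=np.where(mm);print(n,u.mean(),v.mean())
D=P[1]-P[0];print("travel mm",D@ex*1000,"lat",D@[-ex[1],ex[0]]*1000)
from station import manip
print(manip.sense()["t"])
E
```

```text
[256 175  16  16  33] [262.15151515 180.54545455]
blue 275.82978723404256 240.95744680851064
red 249.8181818181818 148.1919191919192
[233 179  17  12  27] [240.88888889 182.77777778]
blue 275.2119565217391 241.0163043478261
red 249.74747474747474 148.24242424242425
travel mm 51.581525823584194 lat -4.933913565268425
15.65
```

The dish mask was too sparse at about 30 pixels. I'm redoing it with a looser threshold and a circle fit.

```bash
python3 - <<'E'
from h import *
ex=np.array([np.cos(1.826),np.sin(1.826)]);ey=np.array([-ex[1],ex[0]])
for nm,z in(("top",.036),("scene",.036)):
  P=[]
  for t in "ej":
    d=np.load(f"pics/{nm}{t}.npy",allow_pickle=True).item();im=cv2.GaussianBlur(d["image"],(3,3),0).astype(int)
    m=((im[...,0]-im[...,2]>8)&(im.min(2)>110)).astype(np.uint8)
    if nm=="top": m[:160]=0;m[222:]=0;m[:,:215]=0;m[:,300:]=0
    else: m[:190]=0;m[225:]=0;m[:,:225]=0
    k,l,s,c=cv2.connectedComponentsWithStats(m);i=1+s[1:,4].argmax()
    q,_=cv2.findContours((l==i).astype(np.uint8),0,2);(u,v),r=cv2.minEnclosingCircle(q[0]);e=cv2.fitEllipse(q[0]);P.append(ray(d,*e[0],z)[:2]);print(nm,s[i],e)
  D=P[1]-P[0];print("travel mm",D@ex*1000,"lat",D@ey*1000)
T=np.load("pics/topj.npy",allow_pickle=True).item()
S=np.load("pics/scenej.npy",allow_pickle=True).item();S0=np.load("pics/scenee.npy",allow_pickle=True).item()
zs=lambda u,v:((u+.5)/3.5-.5+150,(v+.5)/3.5-.5+110)
for a,b in(((467,196),(404,221)),((562,223),(499,249))):
    D=(ray(S,*zs(*b),.075)-ray(S,*zs(*a),.075))[:2];print("plate corner travel",D@ex*1000,D@ey*1000)
E
```

```text
top [256 175  34  32 844] ((272.91412353515625, 190.1084747314453), (30.923460006713867, 33.119808197021484), 95.76266479492188)
top [232 179  34  33 855] ((248.4378204345703, 195.0838165283203), (31.30799102783203, 33.036048889160156), 82.14808654785156)
travel mm 60.18245283286728 lat 0.0990261853505359
scene [259 197  20  11  53] ((268.5087585449219, 201.91578674316406), (5.888316631317139, 19.454227447509766), 112.4334487915039)
scene [241 197  38  12 303] ((258.76190185546875, 202.91323852539062), (9.974017143249512, 35.09450912475586), 92.77987670898438)
travel mm 17.386960395087858 lat -10.714872363974305
plate corner travel 59.02074231920761 0.22368509520522534
plate corner travel 58.284598105706664 -1.609517788473728
```

The top view gives 60.2 mm of travel. The plate corners in the scene view give 58–59 mm, read by hand at about 1 mm per pixel. The scene-view dish mask was fragmentary, so I'm discarding it. Together with the hard stop at 13 N, the slide is home, so I'm handing in.

```bash
python3 -c "
from station import manip
print(manip.sign_off())"
```

```text
the job is handed in; nothing more can be done
None
```

I turned the cam to its low point and then pushed the slide fully home, and handed the job in at about 15.7 s of the 51 s. I pushed with the shut fingertips only and grasped nothing. The cam went counter-clockwise from about +1.50 rad; pushing the post took about 5–7 N.

**Last checks:**
- **Cam:** before the slide was pushed, the lever and post measured about 1–3° from squarely facing it. The views after the push show no visible change.
- **Slide:** it ran at about 3 N, then stopped hard. Over the last two 2 mm push commands the tip did not move while the force rose to 13 N.
- **Travel:** the dish moved 60.2 mm along the stage and 0.1 mm sideways in the top view. Plate corners read by hand in the scene view gave 58–59 mm.
- **Dish and bystanders:** the dish is still in its seat. The marker and stopper moved less than one pixel, and the weight looked unmoved by eye. The arm was well clear at the end.

**Disagreements:**
- **Dish travel:** two automatic dish measurements were wrong because they caught only part of the dish: 51.6 mm from a first top-view mask and 17.4 mm from the scene view. I discarded both.
- **Lever angle:** a scene-view fit gave 12° where the top view gave 2°. I put that down to a small, partial mask, because the post position in both views agreed with 0–4°.

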